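Set the fruit size selector and confirm

TASK

Set the fruit sorter's rotary size selector to the largest size: with the fingertips, gently push its upright tab around until the tab's arm points at the middle of the largest of the four round white discs. Then, with the selector left there, press the push button on its own small housing all the way down to confirm, and let it go. Only push and press: do not pinch the tab between the fingers, do not press the button before the selector is set, and leave the rolls and cards near by where they are.

Things in the scene. Friction and masses are not known exactly. Their poses are not given: they have to be found in the camera images.
- selector_base: fixed grey plate, top 18 mm above the work surface, that carries the selector. Origin: on the selector's vertical turning axis, at the work surface. Its x axis points from front to back: it spans x -135 to +55, y -135 to +135 mm. Discs: centres 107 mm from the axis, at bearings 0.65 and 1.40 rad to either side of its -x direction; which disc is where varies
- selector (a joint): selector angle in rad. At 0 the arm and tab point along the plate's -x axis; positive is counter-clockwise from above. Stops at -1.75 and +1.75: it cannot go round the back. Starts within 0.22 of 0. Stiff (0.2 N m, about 3 N at the tab), no clicks or springs, stays where left
- tab_index (a point): point on the selector's centre line, 107 mm out from the axis (the radius of the discs' centres), 25 mm above the work surface, beyond the end of the arm (88 mm out); turns with it. The selector is a 100 mm aluminium hub, top 32 mm above the work surface (centre cap 42 mm), with an arm 18 mm wide (top 32 mm) that carries the upright tab
- tab_top (a point): top centre of the upright tab, 78 mm above the work surface and 74 mm out from the turning axis. The tab reaches from 62 to 86 mm from the axis, is 14 mm thick across the arm (two upright 6 mm aluminium cheeks 2 mm apart) and free to push on both sides from 32 to 78 mm above the work surface
- disc_largest: round white disc, 38 mm in diameter, 5 mm thick, fixed on the plate (the largest of the four). Origin: centre of its underside, 18 mm above the work surface
- disc_large: round white disc, 27 mm in diameter, 5 mm thick, fixed on the plate (the second largest of the four). Origin: centre of its underside, 18 mm above the work surface
- disc_small: round white disc, 19 mm in diameter, 5 mm thick, fixed on the plate (the third of the four). Origin: centre of its underside, 18 mm above the work surface
- disc_smallest: round white disc, 12 mm in diameter, 5 mm thick, fixed on the plate (the smallest of the four). Origin: centre of its underside, 18 mm above the work surface
- confirm (a joint): travel of the push button in m: 0 up, 0.006 fully down; a spring returns it; it takes about 5 N to push it fully down
- confirm_top (a point): centre of the top of the round push button, 34 mm in diameter, 22 mm above the work surface; it points straight up from its fixed round grey housing, 50 mm in diameter and 12 mm high
- sticker_roll: loose brown roll of stickers with a green top, 63 mm in diameter, 29 mm high. Origin: centre of its underside. To be left alone
- tape: loose roll of brown tape, 92 mm in diameter, 48 mm high. Origin: centre of its underside. To be left alone
- cards: loose stack of grey cards, 65 x 90 mm, 21 mm high. Origin: centre of its underside. To be left alone

How it is judged:
By the outcome, as a careful person would: the job done as asked, in the order asked, and still so for the second after the job is handed in, with the robot touching nothing.
It also fails if it takes over 48 s, if anything falls off the work surface, if the arm or the gripper's body presses on something with over 40 N, if the wrist force passes 120 N, or if a joint passes its speed limit or range.

ROBOT

A 6-joint arm with a two-finger parallel gripper is mounted at the origin on a cart in front of the work surface, level with it; the furniture and walls round the work are solid. World frame = base frame: x ahead of the robot, y to its left, z up, the work surface at z = 0. Lengths are in m, angles in rad, forces in N, time in s.
With the tool pointing down it reaches from about 0.425 to 0.95 m from the base axis. Payload 14.7 kg.
Tool frame: the origin (TCP) lies midway between the tips of the shut fingers; the grasp point (between the pads) lies grip_depth behind it (grip_depth is the distance from the TCP to the grasp point, in m); z points along the fingers, y is the line along which they close (so a half turn about z gives the same grasp; the last joint's range is limited). The gripper opens to 85 mm and grips with 20 to 120 N. Pads are 22 mm wide; open, the fingers measure 114 mm over their backs; the gripper's body (76 mm by 85 mm) begins 54 mm behind the grasp point. The pads swing forward as they close: fully open they stand 13 mm farther back than shut.
Start: joints at [-1.177, 0.48, 1.596, -0, 1.065, -0.047], TCP at [0.277, -0.588, 0.231] pointing down, gripper open.
Joint ranges: [-2.75, 2.75], [-0.82, 2.05], [0.23, 2.67], [-1.56, 4.7], [0.09, 2.69], [-2.92, 2.92]. Speed limits (rad/s): [1.89, 1.89, 2.39, 3.01, 3.01, 3.01].

INTERFACE

Orientations are given as a unit quaternion [x, y, z, w].
In Python, from workcell import * gives the robot as it stands.
- The arm moves only by the tool send_rows, never from a script. Its argument "deltas" is one flat list of numbers, 7 for each row, row after row: the shift along the tool's x, y, z in m, then the turn, a rotation vector about the tool's x, y, z in degrees, then the gripper's target within -1 to 1 (shut at 1, half-way at 0, fully open at -1). In form: [x, y, z, wx, wy, wz, hand, x, y, z, wx, wy, wz, hand, ...]. A call has 1 to 12 rows; each row shifts and turns the commanded pose from where the row before left it, along the tool's axes as they then stand; what a row does not reach is not made up. A row lasts 1/10 s, in which the tool goes at most 50 mm and 8.59 degrees, less where a joint would pass 70% of its speed; a pose out of reach is approached as far as the arm can. A call with a gripper value outside its range is refused whole. The fingers move at their own pace and stop on an object; "force" is the grip in N (left out, the last holds). Time passes only in rows, so rows that do not move let the fingers close. It gives the time, the measured TCP pose, the force, the opening and the grip force at its end, in the units of the state.
- get_obs(): the state, without advancing time (a new reading comes with each control period).
- get_image(name): name is "scene" or "top" or "wrist"; returns (picture, depth): 480x640x3 uint8, red, green, blue; 480x640 float32, m along the optical axis (not along the pixel's ray), 0 where there is no reading.
- camera_params(name): a dict with "fx", "fy", "cx", "cy" (pixels), "rvec" (rotation vector, rad) and "tvec" (3), from world to camera coordinates, as OpenCV has them. Camera axes: x right, y down, z forward; pixel columns grow to the right and rows downward; lengths in m; the calibration is good to about 2 mm. A picture is of the moment at which its call begins: read the wrist's pose just before it. camera_params takes no time and is no camera call; for the wrist camera it gives the pose at the moment of the call.
- finish_job(): hands the job in; it is judged then, once.
Trained networks look in the newest picture that a camera, given by its name, has taken for a name from the list of things; names that differ only in an ending like _2 or _b are one class to them, and where a whole thing is asked for, a point or a joint stands for the part that bears it (a point fixed in the world has none). Each returns a list of dicts, best first, with "p" (0 to 1); they miss things now and then, are a little off and sometimes report something else, mostly with a low value. They report only what shows in the picture. A call takes as long as a camera call.
- find_in(camera, name): "uv" ([column, row] in pixels, amid what is visible of it).
- trace(camera, name): "pixels" (480x640 bool, what is visible of it) and "uv" ([column, row] in pixels, amid what is visible of it).
- tip_of(camera, name): "uv" ([column, row] in pixels: a listed point, or the origin of a listed thing).
The state is a dict: "clock": time; "q": joint angles; "dq": joint speeds; "tau": joint torques, N m; "tool_pos": TCP position; "ee_rot": TCP orientation; "force": force on the tool from outside, world axes, zero at the start; "moment": the same for the moment, N m; "finger_gap": opening from 0.0 (shut) to 1.0 (fully open); "grasp_force": force on a finger pad.
Only numpy, scipy, OpenCV 4.12 (cv2) and the standard library are available. Lean on these libraries where they do the work, as an engineer would, in place of code of your own. Each camera call takes 0.05 s, during which the arm holds its last target. There are 200 camera calls.

## Working session

There is one attempt and no reset: what is moved stays moved. The work goes in short steps, Python scripts to look and compute and a tool call to move; the robot and the scene stay as the last step left them, time stands still between calls to the robot, and variables do not carry over. Pictures are saved under pics/ and viewed, at most 10 in all, crops included, and the job is handed in when it is done.

Besides the shell and the picture viewer there is one more tool, called after "Emit:" by a JSON object that holds its "api" and its "payload". send_rows: Moves the arm, as the interface text tells. Its arguments: {"type":"object","properties":{"deltas":{"type":"array","items":{"type":"number"}},"force":{"type":"number"}},"required":["deltas"]}

```bash
mkdir -p pics; cat > h.py <<'E'
from workcell import *
import numpy as np, cv2
from scipy.spatial.transform import Rotation as R
def ray(cam,uv,z):
    p=camera_params(cam); M=cv2.Rodrigues(np.array(p["rvec"],float))[0]; t=np.array(p["tvec"],float).ravel()
    d=M.T@np.array([(uv[0]-p["cx"])/p["fx"],(uv[1]-p["cy"])/p["fy"],1]); c=-M.T@t
    return c+d*(z-c[2])/d[2]
def save(cam,name):
    im,d=get_image(cam); cv2.imwrite("pics/"+name,im[:,:,::-1]); return im,d
E
python3 - <<'E'
from h import *
o=get_obs(); print(o["clock"],o["tool_pos"],o["ee_rot"],o["finger_gap"])
save("top","top1.png"); 
for n,z in [("selector_base",0),("tab_index",.025),("tab_top",.078),("disc_largest",.018),("disc_large",.018),("disc_small",.018),("disc_smallest",.018),("confirm_top",.022),("sticker_roll",0),("tape",0),("cards",0)]:
    for r in tip_of("top",n)[:2]: print(n,round(r["p"],2),np.round(r["uv"],1),np.round(ray("top",r["uv"],z),4))
print(get_obs()["clock"])
E
```

```text
0.0 [ 0.27718434 -0.58748786  0.23067459] [ 9.75813834e-01  2.18602372e-01 -9.00883649e-05 -5.97489473e-04] 0.9983089969938025
selector_base 0.56 [333.5 258.6] [0.5203 0.0583 0.    ]
tab_index 0.95 [335.  308.3] [0.4085 0.0587 0.025 ]
tab_top 0.78 [333.2 294.7] [0.4419 0.0636 0.078 ]
disc_largest 0.78 [286.7 271.6] [0.4934 0.1654 0.018 ]
disc_large 0.57 [362.1 300.5] [ 0.4237 -0.0033  0.018 ]
disc_small 0.49 [381.  270.2] [ 0.491  -0.0482  0.018 ]
disc_smallest 0.4 [305. 298.] [0.4329 0.1255 0.018 ]
confirm_top 0.55 [460.3 255.2] [ 0.5204 -0.2294  0.022 ]
sticker_roll 0.69 [158.2 293.8] [0.4504 0.4593 0.    ]
sticker_roll 0.31 [331.9 261.8] [0.513  0.0622 0.    ]
tape 0.83 [463.4 150.2] [ 0.7658 -0.252   0.    ]
tape 0.19 [306.4 299.4] [0.4285 0.1228 0.    ]
cards 0.98 [474.5 316.1] [ 0.3796 -0.2633  0.    ]
0.6
```

View pics/top1.png

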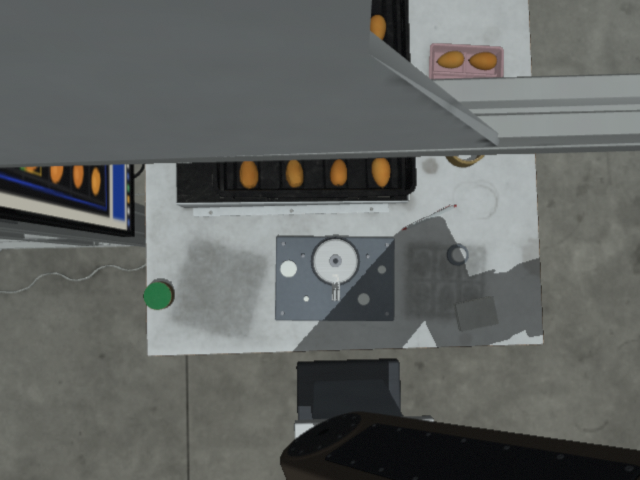

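The top view shows the plate at (335,278), with the largest disc on its left at (288,269) and the tab pointing down at (335,292). The button is in shadow at (457,254), and a hood is overhead at the top. I'll check the hood's height in the scene view.

```bash
python3 - <<'E'
from h import *
save("scene","sc1.png")
im,d=get_image("top")
p=camera_params("top"); M=cv2.Rodrigues(np.array(p["rvec"],float))[0]; t=np.array(p["tvec"],float).ravel()
for u,v in [(200,80),(330,150),(400,120),(480,140),(560,100),(560,145),(330,250),(460,255),(310,410),(457,254),(335,292),(288,269),(475,315)]:
    z=d[v,u]; P=M.T@(np.array([(u-p["cx"])/p["fx"]*z,(v-p["cy"])/p["fy"]*z,z])-t); print(u,v,np.round(P,3))
E
```

```text
200 80 [0.585 0.145 0.971]
330 150 [0.583 0.087 0.84 ]
400 120 [0.585 0.049 0.904]
480 140 [ 0.585 -0.012  0.854]
560 100 [ 0.615 -0.074  0.839]
560 145 [ 0.589 -0.085  0.814]
330 250 [0.539 0.067 0.032]
460 255 [ 0.521 -0.229  0.021]
310 410 [ 0.012  0.132 -0.607]
457 254 [ 0.523 -0.221  0.025]
335 292 [0.448 0.06  0.078]
288 269 [0.499 0.162 0.025]
475 315 [ 0.384 -0.26   0.015]
```

View pics/sc1.png

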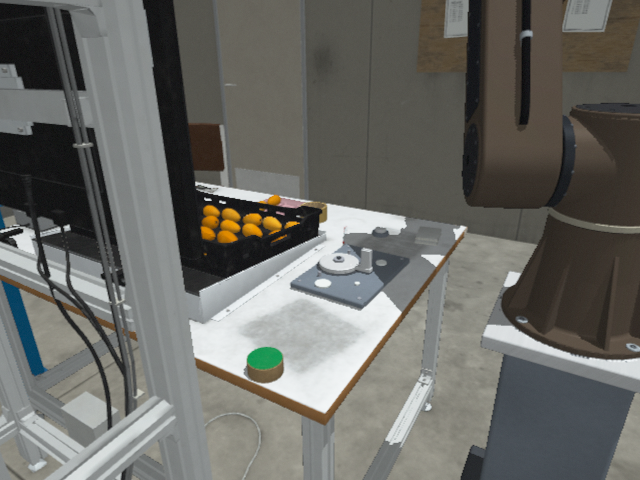

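Emit:
{"api": "send_rows", "payload": {"deltas": [0.0327,-0.0295,-0.0042,0,0,0,1,0.0327,-0.0295,-0.0042,0,0,0,1,0.0327,-0.0295,-0.0042,0,0,0,1,0.0327,-0.0295,-0.0042,0,0,0,1,0.0327,-0.0295,-0.0042,0,0,0,1,0.0327,-0.0295,-0.0042,0,0,0,1,0.0327,-0.0295,-0.0042,0,0,0,1,0.0327,-0.0295,-0.0042,0,0,0,1,0.0327,-0.0295,-0.0042,0,0,0,1,0.0327,-0.0295,-0.0042,0,0,0,1,0.0327,-0.0295,-0.0042,0,0,0,1,0.0327,-0.0295,-0.0042,0,0,0,1]}}

```text
clock: 1.9
tool_pos: [0.4817, -0.0985, 0.2822]
ee_rot: [0.976, 0.219, 0.0, 0.0]
force: [0.3, -0.8, 0.4]
finger_gap: 0.001
grasp_force: 0.0
```

Emit:
{"api": "send_rows", "payload": {"deltas": [0,0,0,0,0,-8.1,1,0,0,0,0,0,-8.1,1,0,0,0,0,0,-8.1,1,0,0,0,0,0,-8.1,1,0,0,0,0,0,-8.1,1,0,0,0,0,0,-8.1,1,0,0,0,0,0,-8.1,1,0,0,0,0,0,-8.1,1,0,0,0,0,0,0,1,0,0,0,0,0,0,1]}}

```text
clock: 2.9
tool_pos: [0.4812, -0.1003, 0.2818]
ee_rot: [0.708, 0.706, 0.0, 0.0]
force: [-0.9, -0.2, 1.0]
finger_gap: -0.0
grasp_force: 0.0
```

```bash
python3 - <<'E'
from h import *
o=get_obs(); print(o["clock"],o["tool_pos"],np.round(R.from_quat(o["ee_rot"]).as_matrix(),3),o["finger_gap"],o["q"],grip_depth if "grip_depth" in globals() else None)
save("wrist","w1.png"); 
for n,z in [("selector_base",0),("tab_index",.025),("tab_top",.078),("disc_largest",.018),("disc_large",.018),("disc_small",.018),("disc_smallest",.018),("confirm_top",.022)]:
    for r in tip_of("wrist",n)[:2]: print(n,round(r["p"],2),np.round(r["uv"],1),np.round(ray("wrist",r["uv"],z),4))
E
```

```text
2.9 [ 0.48121237 -0.10028867  0.28175496] [[ 0.003  1.     0.   ]
 [ 1.    -0.003 -0.   ]
 [-0.     0.    -1.   ]] -0.0003798398118216347 [-2.67126890e-01  2.02980300e-01  1.88651774e+00 -3.19340197e-05
  1.05195375e+00 -2.63665472e-01] 0.0187
selector_base 0.66 [348.7  22.4] [0.5139 0.0569 0.    ]
disc_large 0.63 [258.6  89.7] [ 0.4289 -0.0033  0.018 ]
disc_small 0.88 [323.8 136.2] [ 0.4904 -0.0457  0.018 ]
confirm_top 0.92 [349.5 306.3] [ 0.5197 -0.2254  0.022 ]
```

View pics/w1.png

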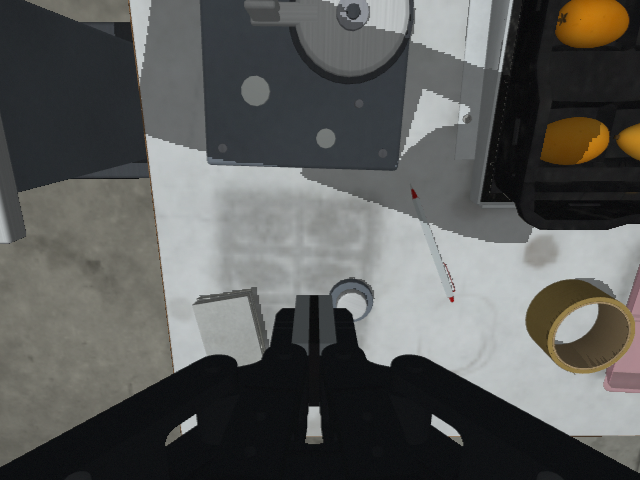

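The wrist view shows the hub cap at (352,12), the tab at (275,12) and the large and small discs at (256,91) and (325,138). The button is at (351,300). I'll move closer and measure the axis.

Emit:
{"api": "send_rows", "payload": {"deltas": [0.037,-0.012,0,0,0,0,1,0.037,-0.012,0,0,0,0,1,0.037,-0.012,0,0,0,0,1,0,0,0,0,0,0,1,0,0,0,0,0,0,1]}}

```text
clock: 3.85
tool_pos: [0.4451, 0.0113, 0.2819]
ee_rot: [0.706, 0.708, 0.0, 0.0]
force: [0.6, -0.9, -0.6]
finger_gap: -0.0
grasp_force: 0.0
```

```bash
python3 - <<'E'
from h import *
o=get_obs(); print(o["clock"],o["tool_pos"])
save("wrist","w2.png"); 
for n,z in [("selector_base",0),("tab_index",.025),("tab_top",.078),("disc_largest",.018),("disc_large",.018),("disc_small",.018),("disc_smallest",.018)]:
    for r in tip_of("wrist",n)[:2]: print(n,round(r["p"],2),np.round(r["uv"],1),np.round(ray("wrist",r["uv"],z),4))
for n in ["disc_largest","disc_large","disc_small","disc_smallest"]:
    for r in trace("wrist",n)[:1]:
        v,u=np.nonzero(r["pixels"]); print(n,"mask",round(r["p"],2),u.size,u.mean(),v.mean(),np.round(ray("wrist",(u.mean(),v.mean()),.023),4))
E
```

```text
3.85 [0.44509964 0.01127176 0.28189988]
selector_base 0.7 [381.6 142.8] [0.5141 0.0573 0.    ]
tab_top 0.82 [307.6 150.6] [0.4398 0.0558 0.078 ]
tab_top 0.55 [575.2 398.1] [ 0.7095 -0.1898  0.078 ]
disc_largest 0.64 [376.2  23.2] [0.501  0.1629 0.018 ]
disc_large 0.75 [298.5 206.1] [ 0.4292 -0.0046  0.018 ]
disc_large 0.16 [355.9 245.7] [ 0.489  -0.0471  0.018 ]
disc_small 0.79 [357.3 246.2] [ 0.4904 -0.0475  0.018 ]
disc_small 0.54 [298.3 207.4] [ 0.429  -0.0059  0.018 ]
disc_smallest 0.61 [301.6  68.9] [0.4334 0.1252 0.018 ]
disc_largest mask 0.78 1606 375.87484433374846 22.840597758405977 [0.4997 0.1627 0.023 ]
disc_large mask 0.97 551 295.4355716878403 207.5426497277677 [ 0.4262 -0.0046  0.023 ]
disc_small mask 0.81 227 358.93392070484583 248.34361233480178 [ 0.4916 -0.0478  0.023 ]
disc_smallest mask 0.52 150 298.9866666666667 69.70666666666666 [0.431  0.1244 0.023 ]
```

View pics/w2.png

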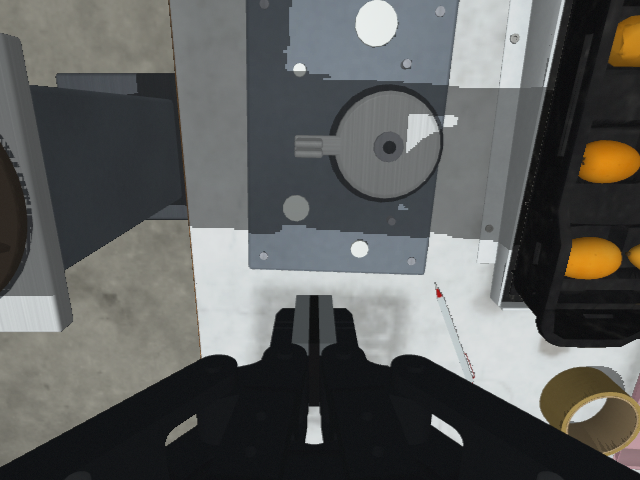

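The tab points straight down the image at (308,147) and the largest disc is at (377,22). The four discs all give the same axis, (0.514, 0.0575), so the tab has to turn about 83.6° clockwise. I'll lower the fingers beside the tab.

Emit:
{"api": "send_rows", "payload": {"deltas": [0.001,-0.001,0.0387,0,0,0,1,0.001,-0.001,0.0387,0,0,0,1,0.001,-0.001,0.0387,0,0,0,1,0.001,-0.001,0.0387,0,0,0,1,0,0,0.0387,0,0,0,1,0,0,0.0387,0,0,0,1,0,0,0,0,0,0,1,0,0,0,0,0,0,1,0,0,0,0,0,0,1]}}

```text
clock: 5.35
tool_pos: [0.4422, 0.0147, 0.0512]
ee_rot: [0.707, 0.707, 0.001, 0.001]
force: [0.6, -0.1, -0.2]
finger_gap: -0.004
grasp_force: 0.0
```

Emit:
{"api": "send_rows", "payload": {"deltas": [0.005,0,0,0,0,0,1,0.005,0,0,0,0,0,1,0.004,0,0,0,0,0,1,0.003,0,0,0,0,0,1,0.003,0,0,0,0,0,1,0.003,0,0,0,0,0,1,0,0,0,0,0,0,1]}}

```text
clock: 6.05
tool_pos: [0.441, 0.038, 0.0495]
ee_rot: [0.707, 0.708, -0.0, -0.0]
force: [-0.1, 0.6, -0.7]
finger_gap: 0.0
grasp_force: 0.0
```

Emit:
{"api": "send_rows", "payload": {"deltas": [0.0039,-0.0008,0,0,0,3,1,0.0039,-0.0008,0,0,0,3,1,0.0039,-0.0008,0,0,0,3,1,0.0039,-0.0008,0,0,0,3,1,0.0039,-0.0008,0,0,0,3,1,0.0039,-0.0008,0,0,0,3,1,0.0039,-0.0008,0,0,0,3,1,0.0039,-0.0008,0,0,0,3,1]}}

```text
clock: 6.85
tool_pos: [0.4397, 0.0692, 0.0493]
ee_rot: [0.839, 0.544, -0.001, -0.0]
force: [-3.0, -2.9, 2.4]
finger_gap: 0.006
grasp_force: 1.4
```

```bash
cat > m.py <<'E'
from h import *
import sys
A=np.array([.514,.0575])
o=get_obs(); T=R.from_quat(o["ee_rot"]).as_matrix(); p=o["tool_pos"]
c=T.T@np.r_[A-p[:2],0]; print(round(o["clock"],2),np.round(p,4),"axis in tool",np.round(c[:2],4),"tool th",round(np.degrees(np.arctan2(T[0,0],T[1,0])),1),"F",np.round(o["force"],1))
for cam in sys.argv[1:]:
    get_image(cam)
    for n,z in [("tab_top",.078),("tab_index",.025)]:
        for r in tip_of(cam,n)[:1]:
            P=ray(cam,r["uv"],z); d=P[:2]-A; print(cam,n,round(r["p"],2),np.round(r["uv"]),np.round(P,4),"r",round(np.hypot(*d),4),"th",round(np.degrees(np.arctan2(d[1],-d[0])),1))
E
python3 m.py wrist top
```

```text
6.85 [0.4397 0.0692 0.0493] axis in tool [0.0196 0.0727] tool th 24.1 F [-3.  -2.9  2.4]
wrist tab_top 0.85 [308. 311.] [0.4447 0.0851 0.078 ] r 0.0746 th 21.7
```

Emit:
{"api": "send_rows", "payload": {"deltas": [0.0039,-0.0009,0,0,0,3,1,0.0039,-0.0009,0,0,0,3,1,0.0039,-0.0009,0,0,0,3,1,0.0039,-0.0009,0,0,0,3,1,0.0039,-0.0009,0,0,0,3,1,0.0039,-0.0009,0,0,0,3,1,0.0039,-0.0009,0,0,0,3,1,0.0039,-0.0009,0,0,0,3,1,0.0039,-0.0009,0,0,0,3,1,0.0039,-0.0009,0,0,0,3,1]}}

```text
clock: 8.15
tool_pos: [0.4567, 0.1051, 0.0495]
ee_rot: [0.951, 0.309, -0.0, 0.0]
force: [-1.5, -3.3, 1.0]
finger_gap: 0.001
grasp_force: 1.3
```

```bash
python3 m.py wrist top
```

```text
8.15 [0.4567 0.1051 0.0495] axis in tool [0.0183 0.0722] tool th 54.0 F [-1.5 -3.3  1. ]
wrist tab_top 0.77 [308. 311.] [0.4686 0.1165 0.078 ] r 0.0744 th 52.4
```

Emit:
{"api": "send_rows", "payload": {"deltas": [0.0039,-0.0009,0,0,0,3,1,0.0039,-0.0009,0,0,0,3,1,0.0039,-0.0009,0,0,0,3,1,0.0039,-0.0009,0,0,0,3,1,0.0039,-0.0009,0,0,0,3,1,0.0039,-0.0009,0,0,0,3,1,0.0026,-0.0006,0,0,0,2,1,0.0013,-0.0003,0,0,0,1,1,0,0,0,0,0,0,1]}}

```text
clock: 9.35
tool_pos: [0.478, 0.1231, 0.0494]
ee_rot: [0.991, 0.131, -0.0, 0.0]
force: [-0.3, -1.5, 0.2]
finger_gap: 0.003
grasp_force: 0.6
```

```bash
python3 m.py wrist top; python3 - <<'E'
from h import *
save("wrist","w3.png")
for r in trace("wrist","disc_largest")[:1]:
    v,u=np.nonzero(r["pixels"]); print(r["p"],u.size,u.mean(),v.mean(),ray("wrist",(u.mean(),v.mean()),.023))
E
```

```text
9.35 [0.478  0.1231 0.0494] axis in tool [0.0177 0.0727] tool th 74.9 F [-0.3 -1.5  0.2]
wrist tab_top 0.57 [307. 310.] [0.4927 0.1297 0.078 ] r 0.0753 th 73.6
0.56 5901 236.66785290628707 217.29825453312998 [0.50029308 0.16372935 0.023     ]
```

View pics/w3.png

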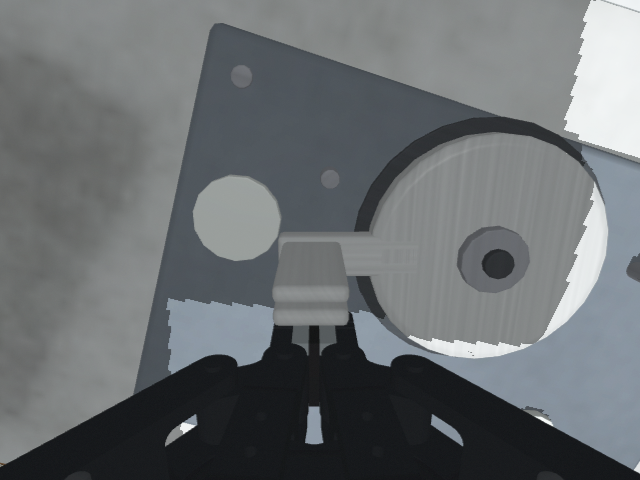

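The fingers are flat against the tab. The disc is at (237,217), the cap at (498,264) and the hub rim centre near (488,245). I'll check the axis and the remaining angle from this view.

```bash
python3 - <<'E'
from h import *
print(ray("wrist",(498,264),.042)) # cap hole
print(ray("wrist",(493,260),.042))
print(ray("wrist",(488,245),.032))
for u,v in [(350,233),(350,276),(410,238),(410,274),(285,236),]: print(u,v,ray("wrist",(u,v),.032))
im=cv2.imread("pics/w3.png")[110:370,180:620]; cv2.imwrite("pics/w3c.png",cv2.resize(im,None,fx=1.8,fy=1.8,interpolation=cv2.INTER_CUBIC))
E
```

```text
[0.51406079 0.05766475 0.042     ]
[0.51511382 0.06022217 0.042     ]
[0.51845255 0.05932114 0.032     ]
350 233 [0.50852202 0.11618962 0.032     ]
350 276 [0.49025469 0.11075336 0.032     ]
410 238 [0.51290627 0.09162309 0.032     ]
410 274 [0.49775768 0.08639388 0.032     ]
285 236 [0.50031231 0.14172818 0.032     ]
```

View pics/w3c.png

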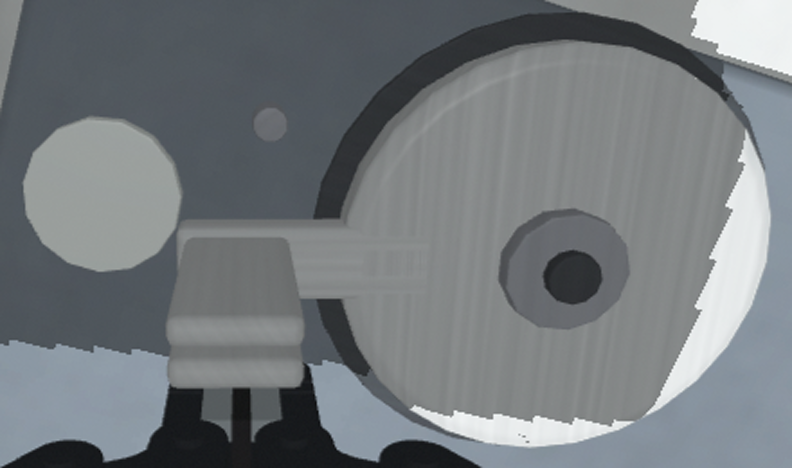

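The arm's edges run parallel to the tool's y axis, so the tab is at about 75.0° and the target is 82.4°. I'll push most of the remaining 7.4°.

Emit:
{"api": "send_rows", "payload": {"deltas": [0.0026,-0.0006,0,0,0,2,1,0.0026,-0.0006,0,0,0,2,1,0.0019,-0.0004,0,0,0,1.5,1,0.0013,-0.0003,0,0,0,1,1,0,0,0,0,0,0,1,0,0,0,0,0,0,1]}}

```text
clock: 10.35
tool_pos: [0.4861, 0.127, 0.0495]
ee_rot: [0.997, 0.075, 0.0, -0.0]
force: [-0.3, -0.7, 0.1]
finger_gap: -0.002
grasp_force: 0.5
```

```bash
python3 m.py wrist; python3 - <<'E'
from h import *
save("wrist","w4.png")
for r in trace("wrist","disc_largest")[:1]:
    v,u=np.nonzero(r["pixels"]); print(r["p"],u.size,u.mean(),v.mean(),ray("wrist",(u.mean(),v.mean()),.023))
E
```

```text
10.35 [0.4861 0.127  0.0495] axis in tool [0.0172 0.0729] tool th 81.4 F [-0.3 -0.7  0.1]
wrist tab_top 0.69 [311. 308.] [0.5024 0.1305 0.078 ] r 0.0739 th 81.0
0.7 5662 236.23295655245497 244.74284705051218 [0.50038431 0.16373716 0.023     ]
```

View pics/w4.png

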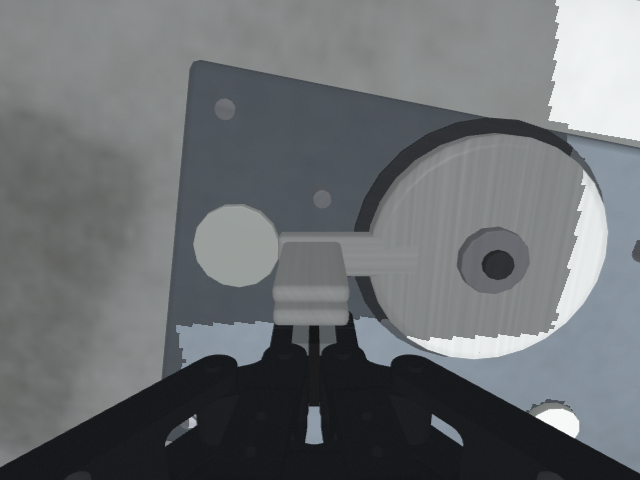

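The tab is at 81.4°, so about 1.1° remains.

Emit:
{"api": "send_rows", "payload": {"deltas": [0.0008,-0.0002,0,0,0,0.6,1,0.0007,-0.0001,0,0,0,0.5,1,0,0,0,0,0,0,1,0,0,0,0,0,0,1]}}

```text
clock: 11.0
tool_pos: [0.4874, 0.1275, 0.0495]
ee_rot: [0.998, 0.065, -0.0, -0.0]
force: [-2.3, 0.6, 2.0]
finger_gap: 0.001
grasp_force: 1.1
```

```bash
python3 m.py wrist
```

```text
11.0 [0.4874 0.1275 0.0495] axis in tool [0.0173 0.0728] tool th 82.5 F [-2.3  0.6  2. ]
wrist tab_top 0.82 [306. 309.] [0.503  0.1321 0.078 ] r 0.0754 th 81.6
```

Emit:
{"api": "send_rows", "payload": {"deltas": [-0.005,0,0,0,0,0,1,-0.012,0,0,0,0,0,1,-0.013,0,0,0,0,0,1,0,0,-0.04,0,0,0,1,0,0,-0.04,0,0,0,1,0,0,-0.04,0,0,0,1,0,0,-0.04,0,0,0,1,0,0,0,0,0,0,1,0,0,0,0,0,0,1]}}

```text
clock: 12.05
tool_pos: [0.4571, 0.1235, 0.2101]
ee_rot: [0.998, 0.065, 0.001, -0.0]
force: [0.3, 1.0, -0.6]
finger_gap: 0.0
grasp_force: 0.0
```

```bash
python3 m.py wrist; python3 - <<'E'
from h import *
save("wrist","w5.png")
for r in trace("wrist","disc_largest")[:1]:
    v,u=np.nonzero(r["pixels"]); print(r["p"],u.size,u.mean(),v.mean(),ray("wrist",(u.mean(),v.mean()),.023))
np.save("cam.npy",camera_params("wrist"),allow_pickle=True)
E
```

```text
12.05 [0.4571 0.1235 0.2101] axis in tool [0.0478 0.0728] tool th 82.5 F [ 0.3  1.  -0.6]
wrist tab_top 0.69 [312. 160.] [0.5011 0.1304 0.078 ] r 0.074 th 80.0
0.96 1789 269.9793180547792 148.11347121296814 [0.50014444 0.16395745 0.023     ]
```

View pics/w5.png

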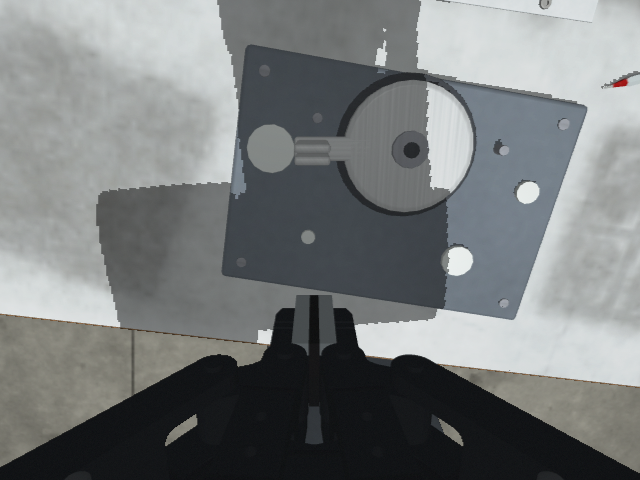

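The arm points at the largest disc (270,148), with the cap at (411,150). I'll check the angle from the arm's edges.

```bash
python3 - <<'E'
from h import *
g=cv2.imread("pics/w5.png",0).astype(int)
for c in (334,338,342): print(c,list(zip(range(130,170),g[130:170,c])))
A=np.array([.514,.0576])
for n,uv,z in [("cap",(411.5,150),.042),("disc",(270,148.1),.023)]+[("arm%d"%v,(336,v),.032) for v in (148,149,150)]:
    P=ray("wrist",uv,z)[:2]; d=P-A; print(n,np.round(P,4),np.degrees(np.arctan2(d[1],-d[0])))
E
```

```text
334 [(130, np.int64(71)), (131, np.int64(70)), (132, np.int64(71)), (133, np.int64(72)), (134, np.int64(71)), (135, np.int64(70)), (136, np.int64(80)), (137, np.int64(105)), (138, np.int64(116)), (139, np.int64(121)), (140, np.int64(121)), (141, np.int64(118)), (142, np.int64(119)), (143, np.int64(120)), (144, np.int64(120)), (145, np.int64(119)), (146, np.int64(120)), (147, np.int64(123)), (148, np.int64(121)), (149, np.int64(118)), (150, np.int64(118)), (151, np.int64(120)), (152, np.int64(120)), (153, np.int64(120)), (154, np.int64(118)), (155, np.int64(115)), (156, np.int64(112)), (157, np.int64(115)), (158, np.int64(117)), (159, np.int64(107)), (160, np.int64(97)), (161, np.int64(71)), (162, np.int64(70)), (163, np.int64(70)), (164, np.int64(70)), (165, np.int64(70)), (166, np.int64(70)), (167, np.int64(71)), (168, np.int64(71)), (169, np.int64(70))]
338 [(130, np.int64(41)), (131, np.int64(45)), (132, np.int64(42)), (133, np.int64(41)), (134, np.int64(41)), (135, np.int64(41)), (136, np.int64(64)), (137, np.int64(105)), (138, np.int64(115)), (139, np.int64(122)), (140, np.int64
[... 1004 characters left out ...]
)), (147, np.int64(122)), (148, np.int64(121)), (149, np.int64(118)), (150, np.int64(117)), (151, np.int64(121)), (152, np.int64(121)), (153, np.int64(120)), (154, np.int64(117)), (155, np.int64(115)), (156, np.int64(114)), (157, np.int64(116)), (158, np.int64(118)), (159, np.int64(108)), (160, np.int64(97)), (161, np.int64(45)), (162, np.int64(42)), (163, np.int64(41)), (164, np.int64(41)), (165, np.int64(39)), (166, np.int64(41)), (167, np.int64(40)), (168, np.int64(42)), (169, np.int64(39))]
cap [0.5142 0.0575] -161.27250713553983
disc [0.5002 0.1639] 82.58324651335184
arm148 [0.5076 0.1129] 83.44106835937403
arm149 [0.5069 0.1128] 82.6664206853189
arm150 [0.5062 0.1126] 81.89028593562033
```

The arm is at 82.7° and the disc at 82.6°, so the selector is set. Next is the button.

Emit:
{"api": "send_rows", "payload": {"deltas": [-0.0047,0.0386,0,0,0,0,1,-0.0047,0.0386,0,0,0,0,1,-0.0047,0.0386,0,0,0,0,1,-0.0047,0.0386,0,0,0,0,1,-0.0047,0.0386,0,0,0,0,1,-0.0047,0.0386,0,0,0,0,1,-0.0047,0.0386,0,0,0,0,1,-0.0047,0.0386,0,0,0,0,1,-0.0047,0.0386,0,0,0,0,1,0,0,0,0,0,0,1,0,0,0,0,0,0,1]}}

```text
clock: 13.4
tool_pos: [0.4601, -0.2268, 0.2085]
ee_rot: [0.998, 0.064, -0.001, -0.001]
force: [-0.9, -0.2, -0.3]
finger_gap: 0.004
grasp_force: 0.0
```

```bash
python3 - <<'E'
from h import *
o=get_obs(); T=R.from_quat(o["ee_rot"]).as_matrix(); p=o["tool_pos"]; print(o["clock"],p)
save("wrist","w6.png")
for r in tip_of("wrist","confirm_top"): 
    P=ray("wrist",r["uv"],.022); print(r["p"],r["uv"],P,"tool delta",T.T@(P-p))
for r in trace("wrist","confirm_top")[:1]:
    v,u=np.nonzero(r["pixels"]); print("mask",r["p"],u.min(),u.max(),v.min(),v.max())
E
```

```text
13.4 [ 0.46007602 -0.22681055  0.2084647 ]
0.94 [319.3, 133.5] [ 0.51989609 -0.22179873  0.022     ] tool delta [0.06024747 0.00290815 0.18637175]
mask 0.68 301 343 110 152
```

View pics/w6.png

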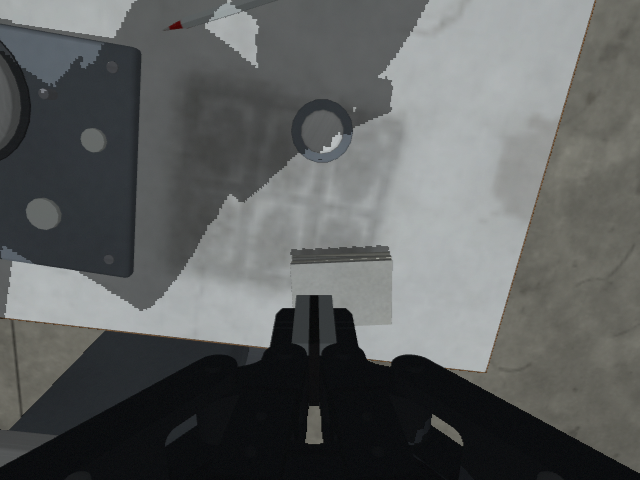

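The button is centred at (322,130). I'll move over it and press in small steps.

Emit:
{"api": "send_rows", "payload": {"deltas": [0.031,0.0025,0.02,0,0,0,1,0.031,0.0025,0.02,0,0,0,1,0,0,0.04,0,0,0,1,0,0,0.04,0,0,0,1,0,0,0.04,0,0,0,1,0,0,0.015,0,0,0,1,0,0,0,0,0,0,1,0,0,0,0,0,0,1]}}

```text
clock: 14.35
tool_pos: [0.5232, -0.2226, 0.0349]
ee_rot: [0.998, 0.066, -0.0, -0.0]
force: [-0.1, 0.3, 0.3]
finger_gap: 0.001
grasp_force: 0.0
```

Emit:
{"api": "send_rows", "payload": {"deltas": [0,0,0.004,0,0,0,1,0,0,0.004,0,0,0,1,0,0,0.003,0,0,0,1,0,0,0.003,0,0,0,1,0,0,0.002,0,0,0,1,0,0,0,0,0,0,1,0,0,0,0,0,0,1]}}

```text
clock: 15.05
tool_pos: [0.5231, -0.2234, 0.0186]
ee_rot: [0.998, 0.065, 0.0, 0.0]
force: [1.1, -0.3, 2.7]
finger_gap: -0.001
grasp_force: 1.6
```

Emit:
{"api": "send_rows", "payload": {"deltas": [0,0,0.001,0,0,0,1,0,0,0.001,0,0,0,1,0,0,0.001,0,0,0,1,0,0,0,0,0,0,1,0,0,0,0,0,0,1]}}

```text
clock: 15.55
tool_pos: [0.5232, -0.2234, 0.0159]
ee_rot: [0.998, 0.065, 0.0, 0.0]
force: [0.3, 0.1, 12.4]
finger_gap: 0.001
grasp_force: 6.2
```

Emit:
{"api": "send_rows", "payload": {"deltas": [0,0,0.0006,0,0,0,1,0,0,0,0,0,0,1,0,0,0,0,0,0,1]}}

```text
clock: 15.85
tool_pos: [0.5232, -0.2235, 0.0157]
ee_rot: [0.998, 0.065, 0.0, 0.0]
force: [-2.0, 2.0, 21.2]
finger_gap: 0.003
grasp_force: 10.8
```

Emit:
{"api": "send_rows", "payload": {"deltas": [0,0,-0.005,0,0,0,1,0,0,-0.015,0,0,0,1,0,0,-0.03,0,0,0,1,0,0,-0.04,0,0,0,1,0,0,-0.04,0,0,0,1,-0.02,0,-0.04,0,0,0,1,0,0,0,0,0,0,1,0,0,0,0,0,0,1,0,0,0,0,0,0,1]}}

```text
clock: 16.75
tool_pos: [0.5026, -0.2257, 0.1845]
ee_rot: [0.998, 0.065, -0.0, -0.0]
force: [0.3, -0.5, -0.2]
finger_gap: 0.001
grasp_force: 0.0
```

```bash
python3 m.py; python3 - <<'E'
from h import *
im,d=save("top","top2.png")
for n in ("tab_index","tab_top","confirm_top","cards"):
    for r in tip_of("top",n)[:1]: print(n,r["p"],r["uv"],ray("top",r["uv"],{"tab_index":.025,"tab_top":.078,"confirm_top":.022,"cards":0}[n]))
E
```

```text
16.75 [ 0.5026 -0.2257  0.1845] axis in tool [ 0.048  -0.2793] tool th 82.6 F [ 0.3 -0.5 -0.2]
tab_index 0.62 [288.0, 267.7] [0.50212001 0.16191756 0.025     ]
tab_top 0.89 [301.2, 266.8] [0.50341971 0.13068662 0.078     ]
confirm_top 0.63 [458.0, 253.9] [ 0.52349605 -0.2242538   0.022     ]
cards 0.67 [475.4, 313.4] [ 0.38572583 -0.26562377  0.        ]
```

View pics/top2.png

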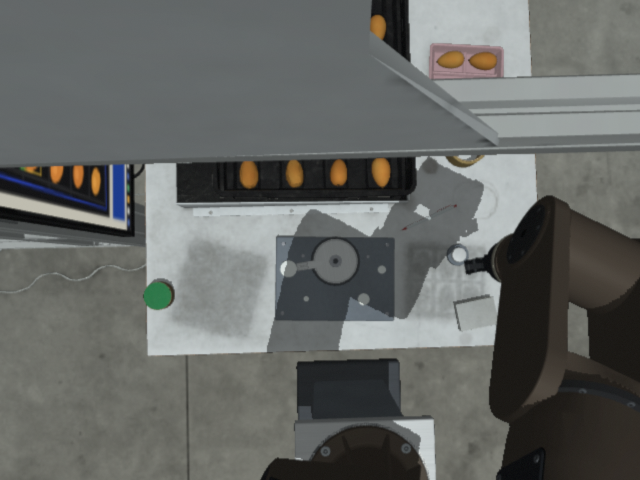

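The tab points at the largest disc (288,268), the button at (458,254) is free, and the cards and rolls have not moved. I'm handing the job in.

```bash
python3 -c "
from workcell import *
print(finish_job())"
```

```text
the job is handed in; nothing more can be done
None
```

The job is handed in: the selector points at the middle of the largest disc (arm about 82.7°, disc centre about 82.6°), the button was pressed fully down after that and let go, and the rolls and cards stayed where they were.

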